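# Lengthen the fettling cradle by one hole and lay the bottle in it

### The job

The fettling cradle is set too short for the grey clay bottle. Press its brass snap button flush, slide the red end stop out until the button clicks back out in the next hole, and tug the stop with about 10 N to be sure that it has caught, without straining the button; then lift the bottle off the ware board, lay it gently in the cradle's two rests with its foot towards the red stop, and slide it up until its foot touches the stop. The clay is unfired and soft: hold it lightly, do not drop it, do not ram it against the stop, and leave everything else alone.

Things in the scene. Friction and masses are not known exactly. Their poses are not given: they have to be found in the camera images.
- cradle: Blue steel fettling cradle bolted to the bench, 375 long; origin on the bench, long axis y: +y to the red end stop, -y to the fixed blue head plate (rubber face at y -170, top at z 118). Spine: dark inner tube 24 square, axis z 45. Two felt V rests (45 degree sides, 14 wide) at y +18 and -64 carry a bottle with its axis at z 105, above the spine.
- stop (a joint): Distance (m) the red stop is slid out along the cradle's +y: 0 in its first hole (play 1 mm either way). The next hole, drilled to suit a bottle, lies 0.024 to 0.036 out, different each time. One piece: rubber-faced plate (60 wide, top at z 118) on a galvanised outer tube 30 square, 150 long, axis z 45; about 3 N of friction. 12 mm holes in its +x wall (2 thick), the first 92 behind the face.
- button (a joint): Travel (m) of the snap button: 0 out (locks the stop), 0.005 flush with the outer tube, 0.0085 most. Spring 2 N out, 4.5 N flush. Set in the inner tube at cradle y +137. Held flush, the hole's edge rides over its dome when the tube is pulled with 8 to 15 N; it then runs inside the wall and jumps out at the next hole, felt as a hard end. When out it bends if the stop is pulled on it with over 20 N.
- button_tip (a point): Top of the brass snap button's dome (10 diameter, 5 proud of the tube). The button faces the cradle's +x, at z 45; it can be pinched flush by one finger with the other on the tube's far side (35 over the button, 30 over the tube when flush).
- start_hole (a point): Centre of the hole in the outer tube's +x wall in which the button sits at the start, 92 behind the rubber face; moves with the stop.
- stop_face (a point): Centre of the red stop's rubber face, on the axis of a bottle in the rests (z 105), facing the cradle's -y; axes as the cradle's; moves with the stop.
- bottle_home (a point): Point on the axis of a bottle in the rests, at the cradle's x 0, y -22, z 105: about where the bottle's origin lies in the end; along y that depends on the stop (bottle's origin 97.5 before its face). The 230 bottle then has 8 to 22 mm of play between stop and head plate; before, the space is 15 mm too short.
- bottle: Dark grey unfired clay bottle, 0.34 to 0.59 kg, 230 long, lying on the ware board. Origin on its axis, 97.5 from the foot, near its centre of mass; +y along the axis to the foot, -y to the neck. Straight body 62 diameter from 45 to 150 from the foot, neck 24, lip 30. It may roll about its own axis.
- bottle_foot (a point): Centre of the bottle's flat foot (48 diameter), 97.5 along +y from its origin.
- ware_board: Wooden ware board, 100 x 340 (y) x 18, fast on the bench; origin under its centre. Two felt V chocks 14 wide at y -42.5 and +42.5 carry the bottle with its axis at 68 over the bench, foot to +y.
- knife: Fettling knife, 160 long, lying across the foot end of the ware board; leave it.
- green_a: Standing dark bottle, 230 tall, 62 across; leave it.
- green_b: Standing grey bottle, 230 tall, 62 across; leave it.
- bowl: Aluminium bowl, 116 across, 50 high; leave it.
- rib: Round wooden rib, 72 across, 9 thick; leave it.
Mind the look-alikes: they are no part of the job. What is shaped like the bottle but purple or white is not meant.

How it is judged:
By the outcome, as a careful person would: the job done as asked, in the order asked, and still so for the second after the job is handed in, with the robot touching nothing.
It also fails if it takes over 62 s, if anything falls off the work surface, if the arm or the gripper's body presses on something with over 40 N, if the wrist force passes 120 N, or if a joint passes its speed limit or range.

### The arm

A 6-joint arm with a two-finger parallel gripper is mounted at the origin on the work surface. World frame = base frame: x ahead of the robot, y to its left, z up, the work surface at z = 0. Lengths are in m, angles in degrees, forces in N, time in s.
With the tool pointing down it reaches from about 0.35 to 0.875 m from the base axis. Payload 15.5 kg.
Tool frame: the origin (TCP) lies where the fingers leave the gripper's body, on its centre line; the fingertips stand 73 mm ahead of it and the grasp point (between the pads) lies 54 mm ahead of it; z points along the fingers, y is the line along which they close (so a half turn about z gives the same grasp; the last joint's range is limited). The gripper opens to 85 mm and grips with 20 to 120 N. Pads are 22 mm wide; open, the fingers measure 114 mm over their backs; the gripper's body (76 mm by 85 mm) begins 54 mm behind the grasp point. The pads swing forward as they close: fully open they stand 13 mm farther back than shut.
Start: joints at [60.075, 28.281, 77.091, -0, 74.628, -5.472], TCP at [0.259, 0.569, 0.304] pointing down, gripper open.
Joint ranges: [-166.48, 166.48], [-47.26, 123.95], [12.59, 153.08], [-70.14, 250.14], [6.76, 159.57], [-176.63, 176.63]. Speed limits (degrees/s): [108.29, 108.29, 147.25, 172.46, 172.46, 172.46].

### API

Orientations are given as a 3x3 rotation matrix whose columns are the frame's x, y, z axes.
In Python, from bench import ctrl gives the robot as it stands.
- The arm moves only by the shell command python3 -m inch 'ROWS' [OPENING] [FORCE]. ROWS is rows parted by semicolons, their numbers by spaces, 1 to 12 of them, each of 6 numbers: dx, dy, dz in m, then a rotation vector rx, ry, rz in degrees; each row is the pose to reach, as a shift and turn from the pose commanded when the command began, along the tool's axes at that moment; what a row does not reach only later rows make up. A row lasts 1/10 s, in which the tool goes at most 0.05 m and 8.59 degrees, less where a joint would pass 70% of its speed; a pose out of reach is approached as far as the arm can. OPENING is the opening from 0.0 (shut) to 1.0 (fully open), set as the command begins (- or left out keeps the last). The fingers move at their own pace and stop on an object; FORCE is the grip in N (left out, the last holds). Time passes only in rows, so rows that do not move let the fingers close. It prints the time, the measured TCP pose, the force, the opening and the grip force at its end.
- ctrl.get_state(): the state, without advancing time (a new reading comes with each control period).
- ctrl.capture(name): name is "scene" or "top" or "wrist"; returns a dict with "img" (400x640x3 uint8, blue, green, red), "z_map" (400x640 float32, m along the optical axis (not along the pixel's ray), 0 where there is no reading), "mtx" (3x3 intrinsics, pixels), "pose" (4x4, takes a point from camera to world coordinates). Camera axes: x right, y up, looking along -z (the intrinsics and any distortion apply to the point x, -y, -z); pixel columns grow to the right and rows downward; lengths in m; the calibration is good to about 2 mm. A picture is of the moment at which its call begins.
- ctrl.finish_job(): hands the job in; it is judged then, once.
The state is a dict: "t": time; "joints": joint angles; "qd": joint speeds; "joint_torque": joint torques, N m; "tool_pos": TCP position; "eef_rot": TCP orientation; "contact_force": force on the tool from outside, world axes, zero at the start; "wrist_torque": the same for the moment, N m; "grip_width": opening from 0.0 (shut) to 1.0 (fully open); "grasp_force": force on a finger pad.
Only numpy, scipy, OpenCV 4.12 (cv2) and the standard library are available. Lean on these libraries where they do the work, as an engineer would, in place of code of your own. Each camera call takes 0.05 s, during which the arm holds its last target. There are 200 camera calls.

## Working session

There is one attempt and no reset: what is moved stays moved. The work goes in short steps, Python scripts to look and compute and a shell command to move; the robot and the scene stay as the last step left them, time stands still between calls to the robot, and variables do not carry over. Pictures are saved under pics/ and viewed, at most 12 in all, crops included, and the job is handed in when it is done.

```bash
ls; mkdir -p pics; cat > h.py <<'E'
import numpy as np, cv2
from bench import ctrl
def cap(n):
    c=ctrl.capture(n); return c
def pts(c):
    K=c["mtx"];z=c["z_map"];v,u=np.mgrid[:400,:640]
    P=np.stack([(u-K[0,2])/K[0,0]*z,-(v-K[1,2])/K[1,1]*z,-z],-1)
    W=P@c["pose"][:3,:3].T+c["pose"][:3,3]; W[z==0]=np.nan
    return W
E
python3 - <<'E'
from h import *
import pickle
for n in ("scene","top"):
    c=cap(n); cv2.imwrite(f"pics/{n}0.png",c["img"]); pickle.dump(c,open(n+".pkl","wb"))
    print(n,c["mtx"].round(1).tolist(),c["pose"].round(3).tolist(),c.keys())
s=ctrl.get_state(); print(s)
E
```

```text
pics
scene [[461.5, 0.0, 321.6], [0.0, 461.5, 204.4], [0.0, 0.0, 1.0]] [[-0.716, -0.528, 0.457, 1.207], [0.698, -0.557, 0.45, 0.524], [0.017, 0.641, 0.767, 1.137], [0.0, 0.0, 0.0, 1.0]] dict_keys(['img', 'z_map', 'mtx', 'pose'])
top [[365.1, 0.0, 322.2], [0.0, 365.1, 199.5], [0.0, 0.0, 1.0]] [[-0.028, 0.995, -0.099, 0.459], [-1.0, -0.027, 0.013, -0.079], [0.011, 0.1, 0.995, 1.372], [0.0, 0.0, 0.0, 1.0]] dict_keys(['img', 'z_map', 'mtx', 'pose'])
{'t': 0.1, 'joints': array([ 6.00722411e+01,  2.83120591e+01,  7.71222722e+01, -1.05322941e-04,
        7.46278930e+01, -5.47111776e+00]), 'qd': array([ 0.11038285, -0.10933258, -0.09335821,  0.0042278 , -0.11166021,
       -0.03199208]), 'joint_torque': array([ 1.63798410e-03, -8.83579516e+01, -3.84561539e+01, -1.39025133e-05,
        5.02609473e-03,  4.07533582e-05]), 'tool_pos': array([0.25862892, 0.5687257 , 0.3033596 ]), 'eef_rot': array([[-9.10275006e-01,  4.14003770e-01, -5.40286592e-04],
       [ 4.14004110e-01,  9.10274524e-01, -9.42087361e-04],
       [ 1.01781401e-04, -1.08123945e-03, -9.99999410e-01]]), 'contact_force': array([-0.87380979,  0.84620272, -0.27834689]), 'wrist_torque': array([-0.02334771, -0.0561198 , -0.01278881]), 'grasp_force': 0.0, 'grip_width': 1.0061546718557934}
```

View pics/scene0.png

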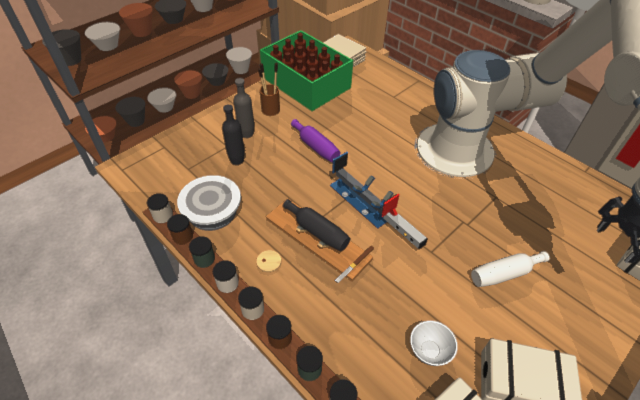

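View pics/top0.png

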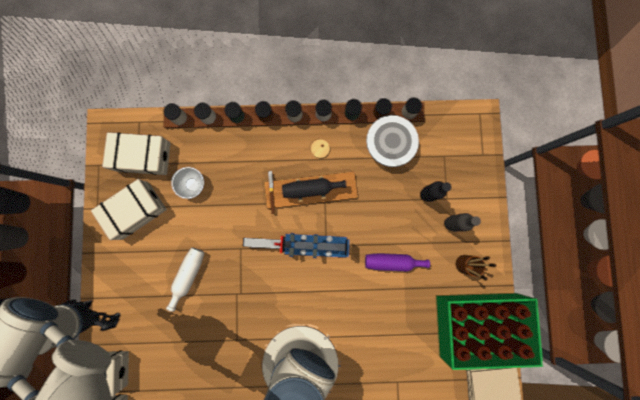

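The bottle wanted lies on the board: scene (322,228), top (312,188). The cradle has its red stop at scene (390,205) and top (284,245), with the tube running to +y. Look-alikes are the purple bottle (scene 318,140), the white bottle (510,268) and the standing ones (233,135) and (244,105).

```bash
cat > m.py <<'E'
from h import *
import pickle
for n,(x0,x1,y0,y1) in (("scene",(260,440,140,290)),("top",(235,365,165,270))):
    c=pickle.load(open(n+".pkl","rb"));W=pts(c);I=c["img"];H=cv2.cvtColor(I,cv2.COLOR_BGR2HSV)
    roi=np.zeros(I.shape[:2],bool);roi[y0:y1,x0:x1]=1
    red=roi&((H[...,0]<6)|(H[...,0]>174))&(H[...,1]>170)&(H[...,2]>80)
    dark=roi&(I.max(-1)<75)&(W[...,2]>.06)
    blue=roi&(H[...,0]>95)&(H[...,0]<125)&(H[...,1]>100)
    grey=roi&(H[...,1]<50)&(H[...,2]>90)&(W[...,2]>.03)
    for k,m in (("red",red),("dark",dark),("blue",blue),("grey",grey)):
        P=W[m];P=P[~np.isnan(P[:,0])]
        v,u=np.nonzero(m)
        print(n,k,len(P),"med",np.median(P,0).round(4),"p2",np.percentile(P,2,0).round(4),"p98",np.percentile(P,98,0).round(4))
    # tube top: grey and z 57-64
    m=grey&(abs(W[...,2]-.060)<.004);P=W[m]
    d=cv2.fitLine(P[:,:2].astype(np.float32),cv2.DIST_HUBER,0,.001,.001).ravel();print(" tube",len(P),d.round(4),np.degrees(np.arctan2(-d[0],d[1])), P.min(0).round(3),P.max(0).round(3))
    big=cv2.resize(I[y0:y1,x0:x1],None,fx=3.3 if n=="scene" else 4,fy=3.3 if n=="scene" else 4,interpolation=cv2.INTER_CUBIC); cv2.imwrite(f"pics/{n}_crop.png",big)
    lab,L,S,_=cv2.connectedComponentsWithStats(dark.astype(np.uint8));print([s.tolist() for s in L for s in []], S[S[:,4]>60].tolist())
    for i in range(1,lab):
        if S[i,4]>150:
            P=W[L==i];P=P[P[:,2]>.075];
            d=cv2.fitLine(P[:,:2].astype(np.float32),cv2.DIST_HUBER,0,.001,.001).ravel();print(" comp",S[i].tolist(),d.round(4),np.degrees(np.arctan2(-d[0],d[1])).round(2),P.min(0).round(3),P.max(0).round(3))
E
python3 m.py
```

```text
scene red 213 med [0.441  0.0515 0.091 ] p2 [0.41   0.0445 0.0638] p98 [0.4672 0.0727 0.1197]
scene dark 1428 med [ 0.6429 -0.0493  0.0893] p2 [ 0.4036 -0.1762  0.0637] p98 [0.667  0.0453 0.1106]
scene blue 747 med [ 0.4432 -0.0646  0.0068] p2 [ 0.4166 -0.1799  0.001 ] p98 [0.47   0.0396 0.1164]
scene grey 894 med [0.4374 0.0706 0.0577] p2 [ 0.0774 -0.1598  0.0343] p98 [0.4635 0.1826 0.0918]
 tube 465 [0.0929 0.9957 0.4377 0.0503] -5.331889 [ 0.076 -0.174  0.056] [0.673 0.188 0.064]
[] [[0, 0, 640, 400, 254572], [333, 154, 14, 19, 157], [283, 200, 67, 51, 1227]]
 comp [333, 154, 14, 19, 157] [ 0.9938 -0.1112  0.4298 -0.1742] -96.39 [ 0.393 -0.181  0.075] [ 0.449 -0.167  0.118]
 comp [283, 200, 67, 51, 1227] [ 0.0703 -0.9975  0.6434 -0.0556] -175.97 [ 0.606 -0.179  0.075] [0.67  0.048 0.104]
top red 47 med [0.4353 0.0483 0.1151] p2 [0.4113 0.0442 0.073 ] p98 [0.4626 0.0708 0.122 ]
top dark 895 med [ 0.6278 -0.0512  0.0918] p2 [ 0.4123 -0.1733  0.071 ] p98 [0.6574 0.0417 0.1111]
top blue 519 med [ 0.4314 -0.082   0.0062] p2 [ 0.3866 -0.1773 -0.0008] p98 [0.4625 0.0422 0.1159]
top grey 492 med [0.4333 0.0831 0.0583] p2 [ 0.4115 -0.1426  0.0525] p98 [0.4559 0.1849 0.0649]
 tube 360 [0.0837 0.9965 0.4354 0.0583] -4.802809 [ 0.411 -0.16   0.056] [0.46  0.189 0.064]
[] [[0, 0, 640, 400, 255105], [283, 178, 63, 20, 825]]
 comp [283, 178, 63, 20, 825] [ 0.1015 -0.9948  0.6297 -0.052 ] -174.18 [ 0.599 -0.18   0.075] [0.666 0.042 0.104]
```

View pics/scene_crop.png

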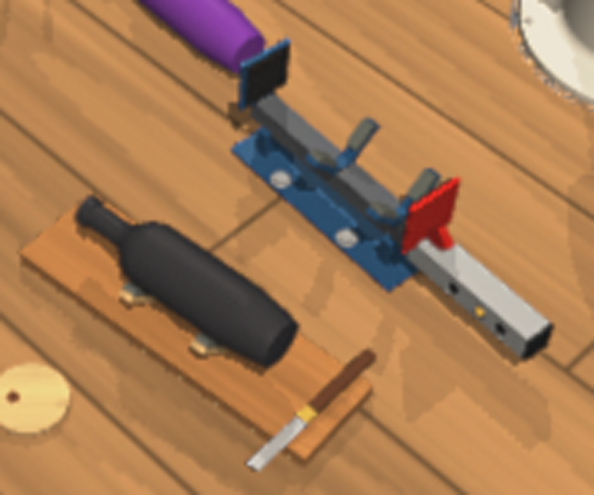

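The close crop confirms it: the dark grey bottle is on the board with its foot towards the knife. The brass button is at crop (480,312), which is scene (405,234), with holes either side at (453,288) and (500,328). I'm moving above the tube for a wrist view.

```bash
R="-0.351 -0.3225 0.044 0 0 70.5"; python3 -m inch '-0.351 -0.3225 0.044 0 0 70.5;-0.351 -0.3225 0.044 0 0 70.5;-0.351 -0.3225 0.044 0 0 70.5;-0.351 -0.3225 0.044 0 0 70.5;-0.351 -0.3225 0.044 0 0 70.5;-0.351 -0.3225 0.044 0 0 70.5;-0.351 -0.3225 0.044 0 0 70.5;-0.351 -0.3225 0.044 0 0 70.5;-0.351 -0.3225 0.044 0 0 70.5;-0.351 -0.3225 0.044 0 0 70.5;-0.351 -0.3225 0.044 0 0 70.5;-0.351 -0.3225 0.044 0 0 70.5' 1.0 35
python3 - <<'E'
from h import *
import pickle
c=cap("wrist");cv2.imwrite("pics/w1.png",c["img"]);pickle.dump(c,open("w1.pkl","wb"));print(c["mtx"].round(1).tolist(),c["pose"].round(3).tolist())
E
```

```text
t: 1.3
tool_pos: [0.4447, 0.1297, 0.2597]
eef_rot: [[0.088, 0.996, -0.001], [0.996, -0.088, 0.0], [0.0, -0.001, -1.0]]
contact_force: [-0.8, 0.7, 1.0]
grip_width: 0.999
grasp_force: 0.0
[[343.7, 0.0, 320.9], [0.0, 343.7, 203.0], [0.0, 0.0, 1.0]] [[0.996, 0.084, 0.026, 0.452], [-0.088, 0.952, 0.294, 0.203], [-0.0, -0.295, 0.956, 0.329], [0.0, 0.0, 0.0, 1.0]]
```

View pics/w1.png

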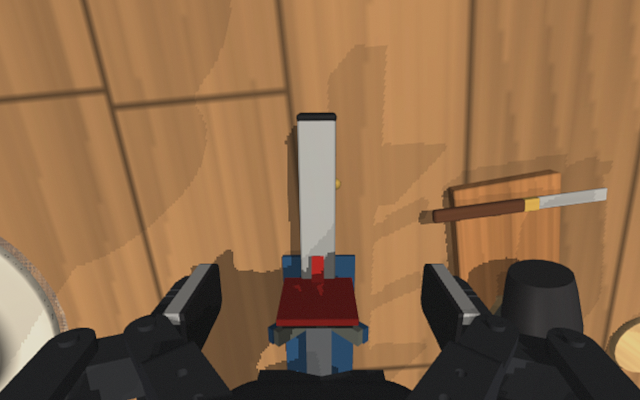

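The wrist view shows the tube top from (317,120) to (317,255), the button at (338,184), the red plate at (317,300) and the bottle's foot at (541,275).

```bash
cat >> h.py <<'E'
def ray(c,u,v,z):
    K=c["mtx"];d=c["pose"][:3,:3]@np.array([(u-K[0,2])/K[0,0],-(v-K[1,2])/K[1,1],-1]);o=c["pose"][:3,3]
    return o+d*(z-o[2])/d[2]
E
python3 - <<'E'
from h import *
import pickle
c=pickle.load(open("w1.pkl","rb"));I=c["img"];H=cv2.cvtColor(I,cv2.COLOR_BGR2HSV);W=pts(c)
g=(H[...,1]<40)&(H[...,2]>120);g[:,:285]=0;g[:,345:]=0
L=[];Rr=[]
for v in range(125,250,5):
    u=np.nonzero(g[v])[0]
    if len(u)>10: L.append(ray(c,u.min()-.5,v,.06));Rr.append(ray(c,u.max()+.5,v,.06))
L=np.array(L);Rr=np.array(Rr)
for n,A in (("L",L),("R",Rr)):
    p=np.polyfit(A[:,1],A[:,0],1);print(n,p,"ang",np.degrees(np.arctan(p[0])),"x@.13",np.polyval(p,.13))
v=np.nonzero(g[:,317])[0];print("end rows",v.min(),v.max(),ray(c,317,v.min()-.5,.06),"depth z",np.nanmedian(W[g][:,2]))
b=(H[...,0]>15)&(H[...,0]<32)&(H[...,1]>110)&(H[...,2]>90);b[:,:334]=0;b[:,345:]=0;b[:175]=0;b[195:]=0
vv,uu=np.nonzero(b);print("btn px",uu.min(),uu.max(),vv.min(),vv.max(),H[184,336:342].tolist()); print(ray(c,338,184,.045))
r=((H[...,0]<6)|(H[...,0]>174))&(H[...,1]>150);r[:,:250]=0;r[:,380:]=0
vv,uu=np.nonzero(r); print("red",[(v,uu[vv==v].min(),uu[vv==v].max()) for v in range(vv.min(),vv.max()+1,6)])
for v in (318,321,324,326): print(v,I[v,317].tolist(),ray(c,317,v,.118).round(4))
for n in ("scene",):
    c=pickle.load(open("scene.pkl","rb"));I=c["img"];H=cv2.cvtColor(I,cv2.COLOR_BGR2HSV)
    # button and holes on +x wall: list crop brightness
    b=(H[...,0]>15)&(H[...,0]<32)&(H[...,1]>130)&(H[...,2]>120);vv,uu=np.nonzero(b[226:244,396:414]);print("scene btn",uu.mean()+396,vv.mean()+226,len(uu))
    d=(I.max(-1)<70)[215:250,390:430];n_,L_,S_,C_=cv2.connectedComponentsWithStats(d.astype(np.uint8));print([(S_[i,4],(C_[i]+[390,215]).round(1).tolist()) for i in range(1,n_)])
E
```

```text
L [0.08293818 0.41659541] ang 4.741156249601852 x@.13 0.4273773700072943
R [0.08426556 0.44567467] ang 4.816682113417512 x@.13 0.45662919041981853
end rows 121 255 [0.44741873 0.18646589 0.06      ] depth z 0.059258712727362106
btn px 336 341 178 189 [[20, 161, 181], [20, 159, 196], [20, 157, 185], [20, 156, 168], [18, 149, 145], [15, 136, 152]]
[0.46014157 0.13160776 0.045     ]
red [(256, np.int64(313), np.int64(320)), (262, np.int64(312), np.int64(323)), (268, np.int64(312), np.int64(323)), (274, np.int64(312), np.int64(322)), (280, np.int64(285), np.int64(351)), (286, np.int64(283), np.int64(352)), (292, np.int64(282), np.int64(353)), (298, np.int64(281), np.int64(354)), (304, np.int64(280), np.int64(355)), (310, np.int64(278), np.int64(356)), (316, np.int64(277), np.int64(357)), (322, np.int64(276), np.int64(358))]
318 [19, 22, 79] [0.4358 0.0529 0.118 ]
321 [27, 32, 117] [0.4356 0.0504 0.118 ]
324 [28, 30, 121] [0.4354 0.0479 0.118 ]
326 [34, 38, 48] [0.4352 0.0462 0.118 ]
scene btn 405.0 234.0 7
[(np.int32(7), [397.0, 227.0]), (np.int32(7), [411.0, 239.0]), (np.int32(37), [422.1, 243.7])]
```

```bash
python3 -m inch '0.0017 -0.0028 0.1637 0 0 -0.27;0.0017 -0.0028 0.1637 0 0 -0.27;0.0017 -0.0028 0.1637 0 0 -0.27;0.0017 -0.0028 0.1637 0 0 -0.27;0.0017 -0.0028 0.1637 0 0 -0.27;0.0017 -0.0028 0.1637 0 0 -0.27' 1.0 35
python3 - <<'E'
from h import *
import pickle
print(ctrl.get_state()["contact_force"])
c=pickle.load(open("scene.pkl","rb"));K=c["mtx"];o=c["pose"][:3,3]
a=np.radians(-4.78);n=np.array([np.cos(a),np.sin(a),0]);t=np.array([-np.sin(a),np.cos(a),0]);p0=np.array([.4421,.1316,.045])+.015*n
I=c["img"].astype(float).max(-1)
for nm,(u,v),off in (("h",(397,227),0),("b",(405,234),.004),("h2",(411,239),0)):
    if nm!="b":
        w=np.clip(100-I[v-3:v+4,u-3:u+4],0,None);V,U=np.mgrid[v-3:v+4,u-3:u+4];u,v=(w*U).sum()/w.sum(),(w*V).sum()/w.sum()
    d=c["pose"][:3,:3]@np.array([(u-K[0,2])/K[0,0],-(v-K[1,2])/K[1,1],-1])
    P=o+d*(n@(p0+off*n-o))/(n@d);print(nm,round(u,1),round(v,1),P.round(4),"s",t@(P-p0))
E
```

```text
t: 1.95
tool_pos: [0.4421, 0.1328, 0.0967]
eef_rot: [[0.08, 0.997, 0.0], [0.997, -0.08, 0.0], [0.0, 0.0, -1.0]]
contact_force: [-0.3, 0.8, 0.0]
grip_width: 1.001
grasp_force: 0.0
[-0.31808646  0.77685464  0.03220689]
h 397.0 226.9 [0.4544 0.0991 0.0441] s -0.03136877065461358
b 405 234 [0.4614 0.1342 0.0498] s 0.004225582100889982
h2 411.2 239.2 [0.4593 0.1567 0.0444] s 0.026467799389205345
```

```bash
python3 -m inch '0 0 0 0 0 0;0 0 0 0 0 0;0 0 0 0 0 0;0 0 0 0 0 0;0 0 0 0 0 0;0 0 0 0 0 0;0 0 0 0 0 0;0 0 0 0 0 0' 0.0 35
```

```text
t: 2.75
tool_pos: [0.4416, 0.132, 0.0969]
eef_rot: [[0.082, 0.997, -0.0], [0.997, -0.082, 0.0], [0.0, -0.0, -1.0]]
contact_force: [-5.5, 1.2, 20.0]
grip_width: 0.347
grasp_force: 37.5
```

```bash
cat > g.py <<'E'
import sys;from h import *
s=ctrl.get_state();f=s["contact_force"];t=np.array([.0833,.9965,0]);a=f@t
print("t %.2f along %.2f  F %s s=%.4f w=%.3f g=%.1f"%(s["t"],a,f.round(1),t@(s["tool_pos"]-np.array([.4416,.132,0])),s["grip_width"],s["grasp_force"]))
sys.exit(abs(a)>float(sys.argv[1]))
E
q() { python3 g.py $1; }
python3 -m inch '0.0005 0 -0.0007 0 0 0;0.001 0 -0.0007 0 0 0' >/dev/null; q 14 &&
python3 -m inch '0.0005 0 0 0 0 0;0.001 0 0 0 0 0' >/dev/null; q 14 &&
python3 -m inch '0.0005 0 0 0 0 0;0.001 0 0 0 0 0' >/dev/null; q 14
```

```text
t 2.95 along -5.51  F [-3.9 -5.2  6.4] s=0.0008 w=0.343 g=37.9
t 2.95 along -5.51  F [-3.9 -5.2  6.4] s=0.0008 w=0.343 g=37.9
t 2.95 along -5.51  F [-3.9 -5.2  6.4] s=0.0008 w=0.343 g=37.9False
False
False
```

```bash
sed -i 's/sys.exit(abs(a)>/sys.exit(int(abs(a)>/; s/argv\[1\]))/argv[1])))/' g.py
q() { python3 g.py $1; }
python3 -m inch '0.0005 0 0 0 0 0;0.001 0 0 0 0 0' >/dev/null; q 14 &&
python3 -m inch '0.0005 0 0 0 0 0;0.001 0 0 0 0 0' >/dev/null; q 14 &&
python3 -m inch '0.0005 0 0 0 0 0;0.001 0 0 0 0 0' >/dev/null; q 14
```

```text
t 3.15 along -3.81  F [-4.5 -3.4  7. ] s=0.0018 w=0.347 g=37.9
t 3.35 along -6.76  F [-3.6 -6.5  6.1] s=0.0028 w=0.346 g=37.8
t 3.55 along -6.72  F [-3.3 -6.5  8. ] s=0.0037 w=0.347 g=37.6
```

```bash
q() { python3 g.py $1; }
python3 -m inch '0.0005 0 0 0 0 0;0.001 0 0 0 0 0' >/dev/null; q 16 &&
python3 -m inch '0.0005 0 0 0 0 0;0.001 0 0 0 0 0' >/dev/null; q 16 &&
python3 -m inch '0.0005 0 0 0 0 0;0.001 0 0 0 0 0' >/dev/null; q 16 &&
python3 -m inch '0.0005 0 0 0 0 0;0.001 0 0 0 0 0' >/dev/null; q 16 &&
python3 -m inch '0.0005 0 0 0 0 0;0.001 0 0 0 0 0' >/dev/null; q 16 &&
python3 -c "
from h import *;c=cap('wrist');cv2.imwrite('pics/w2.png',c['img'])"
```

```text
t 3.75 along -4.89  F [-3.4 -4.6  6.9] s=0.0046 w=0.346 g=37.4
t 3.95 along -4.78  F [-4.4 -4.4  6.2] s=0.0057 w=0.348 g=37.4
t 4.15 along -5.34  F [-4.1 -5.   6.1] s=0.0068 w=0.350 g=37.4
t 4.35 along -3.51  F [-4.5 -3.2  7.3] s=0.0078 w=0.346 g=37.4
t 4.55 along -1.48  F [-4.9 -1.1  7.2] s=0.0089 w=0.343 g=37.4
```

View pics/w2.png

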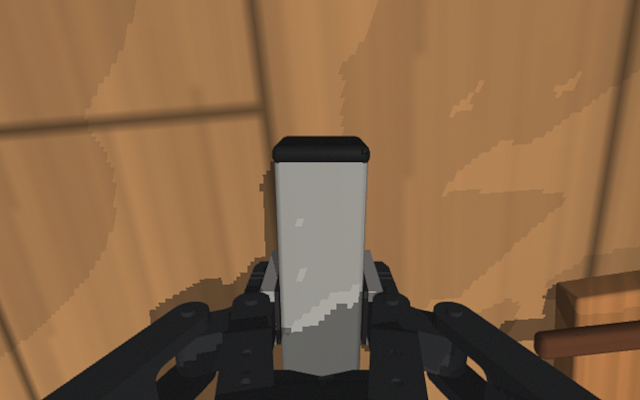

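The wrist view shows the tube between the pads, its grey top starting at about (322,162). I'll check whether it moved.

```bash
cat > e.py <<'E'
from h import *
c=cap("wrist");I=c["img"];H=cv2.cvtColor(I,cv2.COLOR_BGR2HSV)
for u in (305,322,338):
    g=(H[:,u,1]<40)&(H[:,u,2]>110);v=np.nonzero(g)[0].min();print(v,ray(c,u,v-.5,.06).round(4))
E
python3 e.py
```

```text
162 [0.4426 0.1958 0.06  ]
162 [0.4479 0.1954 0.06  ]
162 [0.4529 0.195  0.06  ]
```

```bash
q() { python3 g.py $1; }
python3 -m inch '0.001 0 0 0 0 0;0.002 0 0 0 0 0;0.003 0 0 0 0 0;0.004 0 0 0 0 0;0.005 0 0 0 0 0;0.006 0 0 0 0 0' >/dev/null; q 9 &&
python3 -m inch '0.001 0 0 0 0 0;0.002 0 0 0 0 0;0.003 0 0 0 0 0;0.004 0 0 0 0 0;0.005 0 0 0 0 0;0.006 0 0 0 0 0' >/dev/null; q 8 &&
python3 -m inch '0.0005 0 0 0 0 0;0.001 0 0 0 0 0' >/dev/null; q 8 &&
python3 -m inch '0.0005 0 0 0 0 0;0.001 0 0 0 0 0' >/dev/null; q 8 &&
python3 -m inch '0.0005 0 0 0 0 0;0.001 0 0 0 0 0' >/dev/null; q 8 &&
python3 -m inch '0.0005 0 0 0 0 0;0.001 0 0 0 0 0' >/dev/null; q 8 &&
python3 -m inch '0.0005 0 0 0 0 0;0.001 0 0 0 0 0' >/dev/null; q 8 &&
python3 -m inch '0.0005 0 0 0 0 0;0.001 0 0 0 0 0' >/dev/null; q 8 &&
python3 -m inch '0.0005 0 0 0 0 0;0.001 0 0 0 0 0' >/dev/null; q 8 
```

```text
t 5.25 along -4.43  F [-4.1 -4.1  5.7] s=0.0148 w=0.346 g=37.4
t 5.85 along -5.56  F [-3.9 -5.2  5.8] s=0.0208 w=0.348 g=37.4
t 6.05 along -4.31  F [-4.4 -4.   6.6] s=0.0219 w=0.349 g=37.4
t 6.25 along -4.80  F [-4.1 -4.5  6.5] s=0.0228 w=0.349 g=37.4
t 6.45 along -5.09  F [-3.7 -4.8  6.4] s=0.0238 w=0.349 g=37.4
t 6.65 along -5.90  F [-4.  -5.6  7.2] s=0.0248 w=0.346 g=37.4
t 6.85 along -1.07  F [-5.1 -0.7  6.5] s=0.0258 w=0.350 g=37.4
t 7.05 along -1.92  F [-3.1 -1.7  6.6] s=0.0269 w=0.345 g=37.4
t 7.25 along -4.30  F [-3.9 -4.   5.4] s=0.0279 w=0.342 g=37.4
```

```bash
q() { python3 g.py $1; }
s() { q 7.5; }
python3 -m inch '0.0005 0 0 0 0 0' >/dev/null; s && python3 -m inch '0.0005 0 0 0 0 0' >/dev/null; s && python3 -m inch '0.0005 0 0 0 0 0' >/dev/null; s && python3 -m inch '0.0005 0 0 0 0 0' >/dev/null; s && python3 -m inch '0.0005 0 0 0 0 0' >/dev/null; s && python3 -m inch '0.0005 0 0 0 0 0' >/dev/null; s && python3 -m inch '0.0005 0 0 0 0 0' >/dev/null; s && python3 -m inch '0.0005 0 0 0 0 0' >/dev/null; s && python3 -m inch '0.0005 0 0 0 0 0' >/dev/null; s && python3 -m inch '0.0005 0 0 0 0 0' >/dev/null; s && python3 -m inch '0.0005 0 0 0 0 0' >/dev/null; s && python3 -m inch '0.0005 0 0 0 0 0' >/dev/null; s && python3 -m inch '0.0005 0 0 0 0 0' >/dev/null; s && python3 -m inch '0.0005 0 0 0 0 0' >/dev/null; s && python3 -m inch '0.0005 0 0 0 0 0' >/dev/null; s && python3 -m inch '0.0005 0 0 0 0 0' >/dev/null; s
```

```text
t 7.35 along -2.97  F [-3.1 -2.7  6.1] s=0.0284 w=0.346 g=37.4
t 7.45 along -1.89  F [-3.3 -1.6  6.4] s=0.0289 w=0.347 g=37.4
t 7.55 along 1.81  F [-5.2  2.2  6. ] s=0.0295 w=0.347 g=37.4
t 7.65 along -0.54  F [-4.2 -0.2  6.3] s=0.0300 w=0.347 g=37.3
t 7.75 along 1.23  F [-4.2  1.6  6.8] s=0.0306 w=0.344 g=37.3
t 7.85 along 1.17  F [-4.1  1.5  6. ] s=0.0311 w=0.348 g=37.3
t 7.95 along -0.66  F [-4.5 -0.3  6. ] s=0.0316 w=0.345 g=37.4
t 8.05 along -1.95  F [-3.4 -1.7  7. ] s=0.0320 w=0.344 g=37.3
t 8.15 along -3.13  F [-4.1 -2.8  5.7] s=0.0324 w=0.350 g=37.3
t 8.25 along -3.03  F [-3.9 -2.7  6.8] s=0.0329 w=0.347 g=37.3
t 8.35 along -3.53  F [-3.7 -3.2  6.3] s=0.0334 w=0.346 g=37.3
t 8.45 along -3.28  F [-3.7 -3.   6.3] s=0.0339 w=0.344 g=37.3
t 8.55 along -4.24  F [-4.  -3.9  6.4] s=0.0343 w=0.347 g=37.3
t 8.65 along -7.96  F [-3.3 -7.7  6.7] s=0.0347 w=0.348 g=37.4
t 8.65 along -7.96  F [-3.3 -7.7  6.7] s=0.0347 w=0.348 g=37.4
t 8.65 along -7.96  F [-3.3 -7.7  6.7] s=0.0347 w=0.348 g=37.4
```

```bash
q() { python3 g.py $1; }
python3 -m inch '0.0003 0 0 0 0 0' >/dev/null; q 10 && python3 -m inch '0.0003 0 0 0 0 0' >/dev/null; q 10 && python3 -m inch '0.0003 0 0 0 0 0' >/dev/null; q 10 && python3 -m inch '0.0003 0 0 0 0 0' >/dev/null; q 10
```

```text
t 8.75 along -10.04  F [-3.3 -9.8  7.8] s=0.0349 w=0.343 g=37.4
t 8.75 along -10.04  F [-3.3 -9.8  7.8] s=0.0349 w=0.343 g=37.4
t 8.75 along -10.04  F [-3.3 -9.8  7.8] s=0.0349 w=0.343 g=37.4
t 8.75 along -10.04  F [-3.3 -9.8  7.8] s=0.0349 w=0.343 g=37.4
```

```bash
q() { python3 g.py $1; }
python3 -m inch '0.0002 0 0 0 0 0;0.0002 0 0 0 0 0' >/dev/null; q 11.5 && python3 -m inch '0.0002 0 0 0 0 0;0.0002 0 0 0 0 0' >/dev/null; q 11.5;  python3 -m inch '0 0 0 0 0 0;0 0 0 0 0 0' >/dev/null; q 11; python3 e.py
```

```text
t 8.95 along -10.05  F [-2.5 -9.9  7.4] s=0.0350 w=0.349 g=37.5
t 9.15 along -10.97  F [ -3.9 -10.7   7.5] s=0.0351 w=0.348 g=37.5
t 9.35 along -10.97  F [ -3.2 -10.7   6.8] s=0.0351 w=0.338 g=37.5
163 [0.4447 0.2216 0.06  ]
163 [0.45   0.2212 0.06  ]
163 [0.4549 0.2208 0.06  ]
```

The hard end is felt: about 11 N held with no movement at 0.035 out. Unload, open, rise and look.

```bash
python3 -m inch '-0.0008 0 0 0 0 0;-0.001 0 0 0 0 0' >/dev/null; python3 g.py 9
python3 -m inch '0 0 0 0 0 0;0 0 0 0 0 0;0 0 0 0 0 0;0 0 0 0 0 0;0 0 0 0 0 0;0 0 -0.05 0 0 0;0 0 -0.1 0 0 0;0 0 -0.15 0 0 0;0 0 -0.17 0 0 0;0 0 -0.17 0 0 0' 1.0 20
python3 - <<'E'
from h import *
import pickle
c=cap("wrist");cv2.imwrite("pics/w3.png",c["img"]);pickle.dump(c,open("w3.pkl","wb"))
c=cap("scene");pickle.dump(c,open("scene2.pkl","wb"))
E
```

```text
t 9.60 along 0.25  F [-3.9  0.6  6.3] s=0.0346 w=0.347 g=37.4
t: 10.6
tool_pos: [0.446, 0.1669, 0.2699]
eef_rot: [[0.082, 0.997, 0.006], [0.997, -0.082, 0.001], [0.002, 0.006, -1.0]]
contact_force: [0.1, 0.1, -1.1]
grip_width: 1.004
grasp_force: 0.0
```

View pics/w3.png

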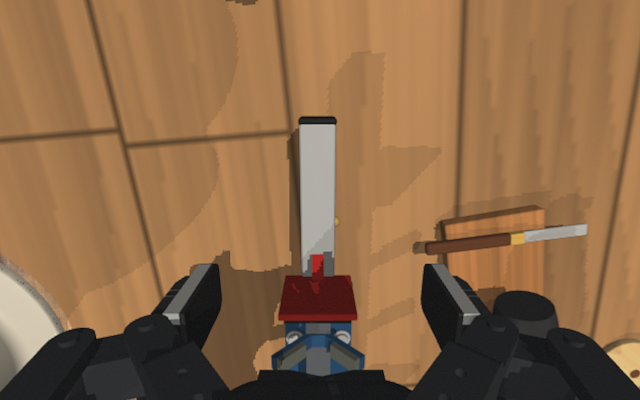

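The button shows out at (337,221), with the red plate at (318,298). The stop is caught, so now the bottle.

```bash
python3 -m inch '-0.251 0.2053 -0.03 0 0 -9.7;-0.251 0.2053 -0.03 0 0 -9.7;-0.251 0.2053 -0.03 0 0 -9.7;-0.251 0.2053 -0.03 0 0 -9.7;-0.251 0.2053 -0.03 0 0 -9.7;-0.251 0.2053 -0.03 0 0 -9.7;-0.251 0.2053 -0.03 0 0 -9.7;-0.251 0.2053 -0.03 0 0 -9.7;-0.251 0.2053 -0.03 0 0 -9.7;-0.251 0.2053 -0.03 0 0 -9.7'
python3 - <<'E'
from h import *
import pickle
c=cap("wrist");cv2.imwrite("pics/w4.png",c["img"]);pickle.dump(c,open("w4.pkl","wb"))
# face / button from w3
c=pickle.load(open("w3.pkl","rb"));I=c["img"];H=cv2.cvtColor(I,cv2.COLOR_BGR2HSV)
for v in range(316,330): print(v,I[v,318].tolist(),ray(c,318,v,.118)[1].round(4),end=" | ")
print();print("btn",ray(c,337,221,.045))
E
```

```text
t: 11.7
tool_pos: [0.6282, -0.0995, 0.2956]
eef_rot: [[-0.088, 0.996, -0.002], [0.996, 0.088, 0.001], [0.001, -0.002, -1.0]]
contact_force: [0.2, -0.3, 0.7]
grip_width: 1.002
grasp_force: 0.0
316 [27, 32, 117] 0.0848 | 317 [25, 29, 115] 0.0839 | 318 [24, 28, 115] 0.0831 | 319 [29, 32, 118] 0.0822 | 320 [25, 28, 94] 0.0813 | 321 [21, 24, 36] 0.0804 | 322 [30, 33, 31] 0.0796 | 323 [70, 70, 68] 0.0787 | 324 [88, 87, 87] 0.0778 | 325 [82, 82, 81] 0.0769 | 326 [85, 85, 83] 0.076 | 327 [86, 86, 85] 0.0752 | 328 [88, 87, 85] 0.0743 | 329 [85, 86, 84] 0.0734 | 
btn [0.45994994 0.13215767 0.045     ]
```

View pics/w4.png

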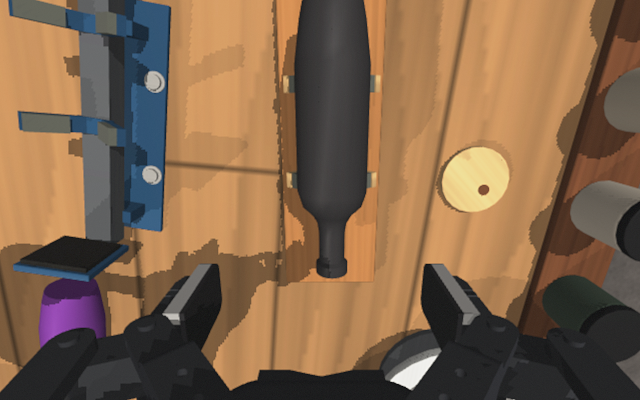

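The wrist view shows the dark bottle on the board, body at columns 296–369 and lip at (331,270), with chocks at rows 84 and 180.

```bash
python3 - <<'E'
from h import *
import pickle
c=pickle.load(open("w4.pkl","rb"));I=c["img"]
m=(I.max(-1)<85)&(I.max(-1)-I.min(-1).astype(int)<22);m[:, :280]=0;m[:,385:]=0;m[285:]=0
n,L,S,C=cv2.connectedComponentsWithStats(m.astype(np.uint8));i=1+S[1:,4].argmax();m=L==i;print(S[i])
A=[]
for v in range(40,180,10):
    u=np.nonzero(m[v])[0];a=ray(c,u.min()-.5,v,.068);b=ray(c,u.max()+.5,v,.068);A.append([*(a+b)[:2]/2,np.linalg.norm(a-b)])
A=np.array(A);p=np.polyfit(A[:,1],A[:,0],1);print(p,"yaw",np.degrees(np.arctan(-p[0])),A[:,2].round(4))
v=np.nonzero(m.any(1))[0].max();print("lip row",v,[ray(c,331,v,z).round(4) for z in (.068,.083,.055)])
for a,b,v in((288,375,84),(291,371,180)): print("chock",(ray(c,a,v,.05)+ray(c,b,v,.05))/2)
W=pts(c);d=W[m];d=d[d[:,2]>.095];print("ridge",np.median(d,0),d[:,2].max())
# foot from w1
c=pickle.load(open("w1.pkl","rb"));I=c["img"];print("foot w1",[ray(c,541,v,.068).round(4) for v in (262,275,285)])
E
```

```text
[  289     0    82   278 16802]
[-0.09910338  0.62803314] yaw 5.659724896662507 [0.056  0.058  0.0601 0.0605 0.0667 0.0656 0.0604 0.0609 0.0614 0.061
 0.0607 0.0612 0.0609 0.0614]
lip row 277 [array([ 0.6462, -0.1906,  0.068 ]), array([ 0.645 , -0.1823,  0.083 ]), array([ 0.6472, -0.1978,  0.055 ])]
chock [ 0.62992982 -0.01421481  0.05      ]
chock [ 0.63773365 -0.09906111  0.05      ]
ridge [ 0.63199922 -0.04165341  0.09699168] 0.10043593579825588
foot w1 [array([0.6241, 0.0554, 0.068 ]), array([0.6253, 0.043 , 0.068 ]), array([0.6263, 0.0333, 0.068 ])]
```

```bash
python3 -m inch '0.0459 0.009 0 0 0 -0.35;0.0459 0.009 0.05 0 0 -0.35;0.0459 0.009 0.1 0 0 -0.35;0.0459 0.009 0.14 0 0 -0.35;0.0459 0.009 0.165 0 0 -0.35;0.0459 0.009 0.1796 0 0 -0.35;0.0459 0.009 0.1796 0 0 -0.35;0.0459 0.009 0.1796 0 0 -0.35' 1.0 22
python3 -m inch '0 0 0 0 0 0;0 0 0 0 0 0;0 0 0 0 0 0;0 0 0 0 0 0;0 0 0 0 0 0;0 0 0 0 0 0;0 0 0 0 0 0' 0.0 22
```

```text
t: 12.55
tool_pos: [0.6344, -0.0536, 0.1183]
eef_rot: [[-0.094, 0.996, 0.001], [0.996, 0.094, -0.0], [-0.0, 0.001, -1.0]]
contact_force: [0.4, 0.4, 0.4]
grip_width: 0.999
grasp_force: 0.0
t: 13.25
tool_pos: [0.6331, -0.0539, 0.1186]
eef_rot: [[-0.093, 0.996, -0.001], [0.996, 0.093, -0.0], [-0.0, -0.001, -1.0]]
contact_force: [-10.2, -0.8, 11.5]
grip_width: 0.716
grasp_force: 23.4
```

```bash
python3 -m inch '0 -0.0008 -0.002 0 0 0;0 -0.0008 -0.006 0 0 0;0 -0.0008 -0.012 0 0 0;0 -0.0008 -0.02 0 0 0;0 -0.0008 -0.03 0 0 0;0 -0.0008 -0.03 0 0 0'
```

```text
t: 13.85
tool_pos: [0.634, -0.054, 0.1491]
eef_rot: [[-0.094, 0.996, 0.003], [0.996, 0.094, -0.0], [-0.001, 0.003, -1.0]]
contact_force: [-0.2, 0.0, -4.6]
grip_width: 0.718
grasp_force: 25.0
```

```bash
python3 - <<'E'
from h import *
import pickle
c=pickle.load(open("w4.pkl","rb"));I=c["img"]
print("head",ray(c,68,236,.118).round(4),ray(c,128,242,.118).round(4),ray(c,98,238,.118).round(4))
print("exp -170:",(.4421-.0833*.307,.132-.9965*.307))
c=cap("wrist");cv2.imwrite("pics/w5.png",c["img"]);pickle.dump(c,open("w5.pkl","wb"))
print(c["pose"].round(3).tolist())
E
```

```text
head [ 0.4356 -0.1456  0.118 ] [ 0.4817 -0.1466  0.118 ] [ 0.4587 -0.1452  0.118 ]
exp -170: (0.4165269, -0.1739255)
[[0.996, -0.089, -0.03, 0.627], [0.094, 0.951, 0.294, 0.02], [0.003, -0.296, 0.955, 0.218], [0.0, 0.0, 0.0, 1.0]]
```

View pics/w5.png

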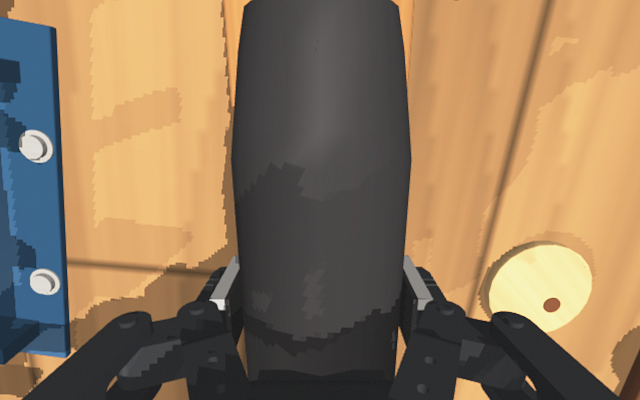

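The bottle hangs straight in the pads, its foot rim near row 3 and the taper starting at row 155.

```bash
python3 - <<'E'
from h import *
import pickle
c=pickle.load(open("w4.pkl","rb"));I=c["img"]
print("head top edge",ray(c,55,270,.118).round(4), [(v,I[v,58].tolist()) for v in range(262,284,2)])
W=pts(c);print("head depth pts",W[255,75].round(4),W[266,60].round(4),"rests",[W[v,u].round(4).tolist() for u,v in ((40,122),(35,10))])
s=ctrl.get_state();print(s["tool_pos"])
c=pickle.load(open("w5.pkl","rb"));I=c["img"]
print([(v,I[v,320].tolist(),I[v,260].tolist()) for v in range(0,12,2)])
print("foot rim",ray(c,322,0,.098+.024).round(4),"corner",ray(c,248,6,.098).round(4),ray(c,398,6,.098).round(4),"taper",ray(c,233,155,.098).round(4),ray(c,410,155,.098).round(4))
E
```

```text
head top edge [ 0.4215 -0.1763  0.118 ] [(262, [25, 29, 31]), (264, [34, 37, 38]), (266, [41, 46, 47]), (268, [45, 46, 44]), (270, [82, 59, 36]), (272, [131, 96, 57]), (274, [138, 102, 65]), (276, [130, 101, 71]), (278, [62, 102, 139]), (280, [70, 39, 65]), (282, [69, 29, 56])]
head depth pts [ 0.4225 -0.1738  0.0956] [ 0.4233 -0.1744  0.1146] rests [[0.4007, -0.0644, 0.0847], [0.4098, 0.0161, 0.0855]]
[ 0.63367119 -0.0539862   0.14829676]
[(0, [83, 84, 86], [60, 62, 64]), (2, [84, 85, 87], [62, 63, 65]), (4, [84, 84, 88], [61, 62, 64]), (6, [84, 85, 88], [62, 61, 65]), (8, [85, 85, 89], [64, 62, 65]), (10, [86, 87, 90], [64, 61, 65])]
foot rim [0.6258 0.0425 0.122 ] corner [0.6027 0.0443 0.098 ] [0.6491 0.0487 0.098 ] taper [ 0.5989 -0.0027  0.098 ] [0.6607 0.0031 0.098 ]
```

```bash
python3 -m inch '0 0 -0.02 0 0 0;0 0 -0.045 0 0 0;0 0 -0.068 0 0 0;0.003 -0.015 -0.071 0 0 1;0.009 -0.045 -0.071 0 0 2.5;0.016 -0.08 -0.071 0 0 4.5;0.023 -0.12 -0.071 0 0 6.5;0.03 -0.155 -0.071 0 0 8;0.035 -0.185 -0.071 0 0 9.5;0.0384 -0.2 -0.071 0 0 10.2;0.0384 -0.2033 -0.071 0 0 10.2;0.0384 -0.2033 -0.071 0 0 10.2'
python3 -m inch '0 0 0 0 0 0;0 0 0 0 0 0' >/dev/null;python3 - <<'E'
from h import *
s=ctrl.get_state();print(s["tool_pos"],s["contact_force"],s["grip_width"])
t=np.array([.0833,.9965,0]);n=np.array([.9965,-.0833,0]);d=s["tool_pos"]-np.array([.4421,.132,0]);print("along",d@t,"across",d@n, np.degrees(np.arctan2(s["eef_rot"][1,1],s["eef_rot"][0,1])))
c=cap("scene");x=c["img"][130:260,320:450];cv2.imwrite("pics/s6.png",cv2.resize(x,None,fx=4.5,fy=4.5,interpolation=cv2.INTER_CUBIC))
E
```

```text
t: 15.1
tool_pos: [0.4274, -0.0348, 0.2184]
eef_rot: [[0.084, 0.996, 0.001], [0.996, -0.084, -0.0], [-0.0, 0.001, -1.0]]
contact_force: [0.8, 0.3, -3.7]
grip_width: 0.717
grasp_force: 26.3
[ 0.42812296 -0.03484946  0.21824155] [ 0.64403145  0.48442994 -3.42218   ] 0.7159560907860447
along -0.1674297717484855 across -2.9562238594293966e-05 -4.825991329171472
```

View pics/s6.png

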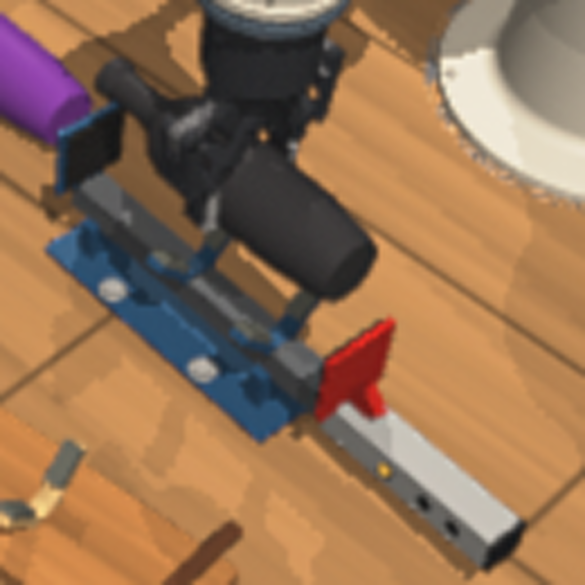

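```bash
python3 -m inch '0 0 0.012 0 0 0;0 0 0.028 0 0 0;0 0 0.038 0 0 0;0 0 0.046 0 0 0;0 0 0.052 0 0 0;0 0 0.052 0 0 0' ; python3 - <<'E'
from h import *
import pickle
c=cap("scene");W=pts(c);I=c["img"];pickle.dump(c,open("s7.pkl","wb"))
H=cv2.cvtColor(I,cv2.COLOR_BGR2HSV);t=np.array([.0833,.9965,0]);o=np.array([.4421,.132,0])
A=(W-o)@t; w=(W-o)@np.array([.9965,-.0833,0])
r=((H[...,0]<6)|(H[...,0]>174))&(H[...,1]>170)&(A>-.08)&(A<-.03);a=A[r&(W[...,2]>.09)];print("red along",len(a),np.percentile(a,[5,50,95]))
b=(I.max(-1)<85)&(abs(w)<.034)&(W[...,2]>.085)&(A>-.33)&(A<-.03);a=A[b];print("dark along",np.percentile(a,[.5,2,50,98,99.5]))
x=I[130:260,320:450];cv2.imwrite("pics/s7.png",cv2.resize(x,None,fx=4.5,fy=4.5,interpolation=cv2.INTER_CUBIC))
E
```

```text
t: 15.95
tool_pos: [0.4271, -0.0347, 0.1657]
eef_rot: [[0.084, 0.996, -0.001], [0.996, -0.084, 0.0], [0.0, -0.001, -1.0]]
contact_force: [0.1, 0.2, -3.1]
grip_width: 0.718
grasp_force: 26.3
red along 111 [-0.05166513 -0.04659092 -0.04493576]
dark along [-0.30949846 -0.3063284  -0.131841   -0.06700492 -0.06579374]
```

View pics/s7.png

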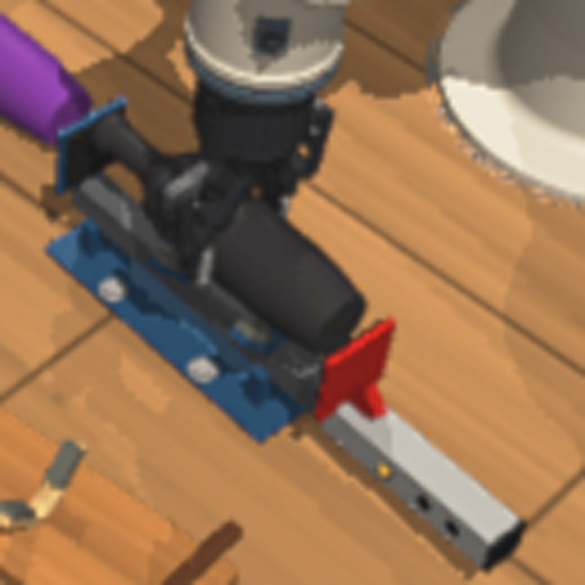

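The scene crop shows the bottle in line over the rests. Measured along the tube from the button, its foot is at −66 mm, the stop face is at about −57 mm, and the lip is clear of the head plate. Creep down.

```bash
cat > gz.py <<'E'
import sys;from h import *
f=ctrl.get_state();print("t %.2f z %.4f F %s g=%.1f w=%.3f"%(f["t"],f["tool_pos"][2],f["contact_force"].round(1),f["grasp_force"],f["grip_width"]));sys.exit(int(f["contact_force"][2]>float(sys.argv[1])))
E
z() { python3 gz.py 0.5; }
python3 -m inch '0 0 0.002 0 0 0;0 0 0.004 0 0 0;0 0 0.006 0 0 0;0 0 0.007 0 0 0;0 0 0.007 0 0 0' >/dev/null; z &&
python3 -m inch '0 0 0.0005 0 0 0;0 0 0.0008 0 0 0' >/dev/null; z && python3 -m inch '0 0 0.0005 0 0 0;0 0 0.0008 0 0 0' >/dev/null; z && python3 -m inch '0 0 0.0005 0 0 0;0 0 0.0008 0 0 0' >/dev/null; z && python3 -m inch '0 0 0.0005 0 0 0;0 0 0.0008 0 0 0' >/dev/null; z && python3 -m inch '0 0 0.0005 0 0 0;0 0 0.0008 0 0 0' >/dev/null; z && python3 -m inch '0 0 0.0005 0 0 0;0 0 0.0008 0 0 0' >/dev/null; z && python3 -m inch '0 0 0.0005 0 0 0;0 0 0.0008 0 0 0' >/dev/null; z
```

```text
t 16.50 z 0.1592 F [ 0.5 -0.  -3.5] g=26.3 w=0.720
t 16.70 z 0.1585 F [ 0.5  1.2 -3.5] g=26.3 w=0.718
t 16.90 z 0.1577 F [-0.  -0.5 -4.1] g=26.3 w=0.718
t 17.10 z 0.1568 F [ 1.1 -0.3 -3.1] g=26.3 w=0.721
t 17.30 z 0.1562 F [ 2.   0.7 -0.4] g=26.7 w=0.723
t 17.50 z 0.1557 F [ 0.4 -0.2 14.2] g=27.9 w=0.719
t 17.50 z 0.1557 F [ 0.4 -0.2 14.2] g=27.9 w=0.719
t 17.50 z 0.1557 F [ 0.4 -0.2 14.2] g=27.9 w=0.719
```

```bash
z() { python3 gz.py 5; }; q() { python3 g.py 6; }
python3 -m inch '0 0 -0.0006 0 0 0;0 0 -0.0006 0 0 0' >/dev/null; z && 
python3 -m inch '0.001 0 0 0 0 0;0.002 0 0 0 0 0;0.003 0 0 0 0 0;0.004 0 0 0 0 0' >/dev/null; q &&
python3 -m inch '0.0005 0 0 0 0 0' >/dev/null; q && python3 -m inch '0.0005 0 0 0 0 0' >/dev/null; q && python3 -m inch '0.0005 0 0 0 0 0' >/dev/null; q && python3 -m inch '0.0005 0 0 0 0 0' >/dev/null; q
```

```text
t 17.70 z 0.1560 F [ 2.1 -0.1  1.5] g=26.9 w=0.717
t 18.10 along -3.23  F [ 3.  -3.5  0.4] s=-0.1633 w=0.719 g=26.7
t 18.20 along -3.06  F [ 4.3 -3.4  1.9] s=-0.1628 w=0.715 g=26.7
t 18.30 along -2.93  F [ 3.8 -3.3  0.3] s=-0.1623 w=0.719 g=26.7
t 18.40 along -2.58  F [ 3.9 -2.9  0.4] s=-0.1618 w=0.719 g=26.7
t 18.50 along -2.54  F [ 4.3 -2.9 -0.4] s=-0.1613 w=0.721 g=26.7
```

```bash
q() { python3 g.py 4.6; }
python3 -m inch '0.0005 0 0 0 0 0' >/dev/null; q && python3 -m inch '0.0005 0 0 0 0 0' >/dev/null; q && python3 -m inch '0.0004 0 0 0 0 0' >/dev/null; q && python3 -m inch '0.0004 0 0 0 0 0' >/dev/null; q && python3 -m inch '0.0004 0 0 0 0 0' >/dev/null; q && python3 -m inch '0.0004 0 0 0 0 0' >/dev/null; q && python3 -m inch '0.0004 0 0 0 0 0' >/dev/null; q && python3 -m inch '0.0004 0 0 0 0 0' >/dev/null; q && python3 -m inch '0.0004 0 0 0 0 0' >/dev/null; q && python3 -m inch '0.0004 0 0 0 0 0' >/dev/null; q && python3 -m inch '0.0004 0 0 0 0 0' >/dev/null; q && python3 -m inch '0.0004 0 0 0 0 0' >/dev/null; q
```

```text
t 18.60 along -2.36  F [ 4.4 -2.7  0.7] s=-0.1608 w=0.717 g=26.7
t 18.70 along -3.57  F [ 4.1 -3.9  0.6] s=-0.1603 w=0.720 g=26.7
t 18.80 along -2.51  F [ 4.7 -2.9  0.8] s=-0.1599 w=0.718 g=26.7
t 18.90 along -3.20  F [ 4.1 -3.6  0.6] s=-0.1595 w=0.719 g=26.7
t 19.00 along -3.07  F [ 4.6 -3.5  0.7] s=-0.1591 w=0.711 g=26.7
t 19.10 along -2.49  F [ 3.9 -2.8  0.7] s=-0.1587 w=0.717 g=26.7
t 19.20 along -3.36  F [ 4.2 -3.7  0.5] s=-0.1583 w=0.715 g=26.7
t 19.30 along -2.77  F [ 2.8 -3.   0.9] s=-0.1580 w=0.718 g=26.7
t 19.40 along -3.06  F [ 3.6 -3.4  1.1] s=-0.1575 w=0.716 g=26.7
t 19.50 along -3.08  F [ 4.3 -3.5  1.6] s=-0.1571 w=0.721 g=26.7
t 19.60 along -3.33  F [ 3.8 -3.7  0. ] s=-0.1567 w=0.716 g=26.7
t 19.70 along -3.56  F [ 4.  -3.9  1.1] s=-0.1563 w=0.715 g=26.7
```

```bash
q() { python3 g.py 4.8; }
python3 -m inch '0.0004 0 0 0 0 0' >/dev/null; q && python3 -m inch '0.0004 0 0 0 0 0' >/dev/null; q && python3 -m inch '0.0004 0 0 0 0 0' >/dev/null; q && python3 -m inch '0.0004 0 0 0 0 0' >/dev/null; q && python3 -m inch '0.0004 0 0 0 0 0' >/dev/null; q && python3 -m inch '0.0004 0 0 0 0 0' >/dev/null; q && python3 -m inch '0.0004 0 0 0 0 0' >/dev/null; q && python3 -m inch '0.0004 0 0 0 0 0' >/dev/null; q && python3 -m inch '0.0004 0 0 0 0 0' >/dev/null; q && python3 -m inch '0.0004 0 0 0 0 0' >/dev/null; q
```

```text
t 19.80 along -2.80  F [ 3.4 -3.1  0.1] s=-0.1559 w=0.717 g=26.7
t 19.90 along -10.24  F [  2.6 -10.5  -0.7] s=-0.1557 w=0.717 g=26.7
t 19.90 along -10.24  F [  2.6 -10.5  -0.7] s=-0.1557 w=0.717 g=26.7
t 19.90 along -10.24  F [  2.6 -10.5  -0.7] s=-0.1557 w=0.717 g=26.7
t 19.90 along -10.24  F [  2.6 -10.5  -0.7] s=-0.1557 w=0.717 g=26.7
t 19.90 along -10.24  F [  2.6 -10.5  -0.7] s=-0.1557 w=0.717 g=26.7
t 19.90 along -10.24  F [  2.6 -10.5  -0.7] s=-0.1557 w=0.717 g=26.7
t 19.90 along -10.24  F [  2.6 -10.5  -0.7] s=-0.1557 w=0.717 g=26.7
t 19.90 along -10.24  F [  2.6 -10.5  -0.7] s=-0.1557 w=0.717 g=26.7
t 19.90 along -10.24  F [  2.6 -10.5  -0.7] s=-0.1557 w=0.717 g=26.7
```

```bash
python3 -m inch '-0.0003 0.0004 0 0 0 0;-0.0003 0.0004 0 0 0 0' >/dev/null; python3 g.py 5
python3 -m inch '0 0 0 0 0 0;0 0 0 0 0 0;0 0 0 0 0 0' 0.85 >/dev/null; python3 g.py 5;python3 -m inch '0 0 0 0 0 0;0 0 0 0 0 0;0 0 0 0 0 0' 1.0 >/dev/null; python3 g.py 5; python3 - <<'E'
from h import *
c=cap("scene");W=pts(c);I=c["img"]
t=np.array([.0833,.9965,0]);o=np.array([.4421,.132,0])
A=(W-o)@t; w=(W-o)@np.array([.9965,-.0833,0])
b=(I.max(-1)<85)&(abs(w)<.034)&(W[...,2]>.085)&(A>-.33)&(A<-.03);a=A[b];print("dark along",np.percentile(a,[2,50,98,99.5]))
E
```

```text
t 20.10 along -3.56  F [ 2.8 -3.8  1.3] s=-0.1558 w=0.717 g=26.9
t 20.40 along -0.16  F [ 0.1 -0.2 -0.2] s=-0.1557 w=0.850 g=0.0
t 20.70 along 0.05  F [-1.   0.1 -0.1] s=-0.1558 w=0.995 g=0.0
dark along [-0.30756399 -0.12152092 -0.05813047 -0.05551273]
```

```bash
python3 -m inch '0 0 -0.01 0 0 0;0 0 -0.03 0 0 0;0 0 -0.06 0 0 0;0 0 -0.1 0 0 0;0 0 -0.14 0 0 0;0 0 -0.18 0 0 0;0 0 -0.2 0 0 0;0 0 -0.2 0 0 0'; python3 - <<'E'
from h import *
c=cap("scene");x=c["img"][130:260,320:450];x=cv2.resize(x,(390,390),interpolation=cv2.INTER_CUBIC)
w=cap("wrist")["img"][120:400,160:480];x=np.hstack([x,cv2.resize(w,(400,350))[:, :]] if 0 else [x,cv2.copyMakeBorder(cv2.resize(w,(400,350)),0,40,0,0,cv2.BORDER_CONSTANT)])
cv2.imwrite("pics/fin.png",x)
E
```

```text
t: 21.55
tool_pos: [0.4292, -0.0234, 0.3593]
eef_rot: [[0.084, 0.996, 0.006], [0.996, -0.084, -0.001], [-0.001, 0.006, -1.0]]
contact_force: [0.8, -0.5, -0.6]
grip_width: 1.0
grasp_force: 0.0
```

View pics/fin.png

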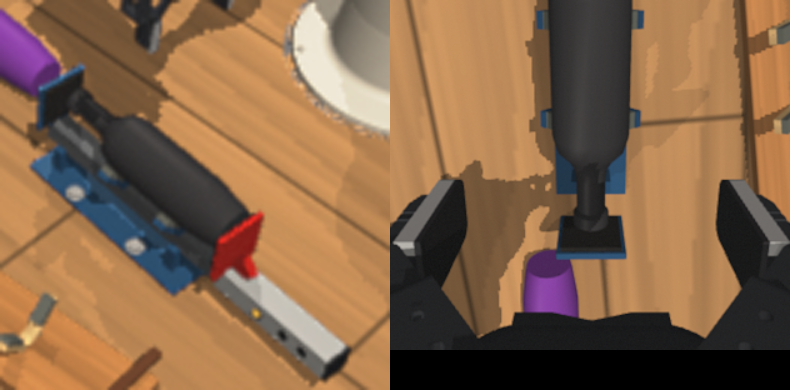

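The bottle lies in both rests with its foot on the red stop at (235,240) and the button is out at (257,313). The gripper is clear, so I'm handing in.

```bash
python3 -c "from bench import ctrl; print(ctrl.finish_job())"
```

```text
the job is handed in; nothing more can be done
None
```

The job is handed in at about 22 s: the stop is about 34 mm out with the button caught (11 N tug held), and the bottle lies in both rests with its foot against the stop, touched at about 10 N including 3 N of sliding friction.

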